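# Lock the specimen case

## Task

Lock the specimen case: turn the red slotted disc by its yellow post until the slot lines up with the blue bar, then push the bar by its upright tab through the disc and under the keeper on the lid, fully home. Work with the fingertips only: do not pick up, tip or shove the case, and leave everything standing or lying around it and on it where it is.

Things in the scene. Friction and masses are not known exactly. Their poses are not given: they have to be found in the camera images.
- case: Loose 4 kg specimen case, 180 mm wide (x), 490 mm long (y), flat top 60 mm high. Origin: on the table under the red disc's axis; z up. The bar lies along the case's y, over the origin, and moves to +y. White deck: y -225 to +38 mm; green-framed clear lid, flush with it, stays shut: y +38 to +265 mm. The case rests on the table by friction only.
- disc (a joint): Angle of the red slotted disc, rad, counter-clockwise from above. Upright axis, radius 36 mm, top 80 mm above the table; an 18 mm slot runs right across it. Slot in line with the bar at 0 (post on the case's +x side) and at 3.14 (post on -x): either serves. Range -0.5 to 3.64, starts 0.65 to 2.5, stays as left (2 N at the post). Over 0.15 out, it stops the bar; less is centred by the bar's nose.
- disc_post (a point): Centre of the top of the yellow upright post on the disc: 12 mm diameter, 80 to 108 mm above the table, 26 mm from the disc's axis, at right angles to the slot. The point turns with the disc: its y axis is the slot's direction, its x axis points from the disc's axis to the post.
- bar (a joint): Travel of the blue bar to the case's +y, m: 0 withdrawn, 0.122 fully home against its stop, nose in the keeper; starts 0 to 0.02. About 2 N of friction, stays as left. Bar 12 mm wide, 144 mm long, 65.5 to 75.5 mm above the table; round nose at case y = -62 mm + travel (disc rim at -36). Dark steel rails beside it: outer faces x = +-13.5 mm, tops at 73 mm, y -216 to -56 mm.
- bar_tab (a point): Centre of the rear (-y) face of the bar's blue upright tab, 93.5 mm above the table, at case y = -206 mm + bar. Tab: 24 mm wide (case x), 8 mm thick (case y), 74.5 to 108.5 mm above the table. Push it to the case's +y; when home its front meets the aluminium bridge over the bar (y -76 to -56 mm, 35 mm wide, top 82 mm above the table).
- keeper (a point): Centre of the opening of the aluminium keeper on the lid's edge that the bar's nose passes through when home: case y = +46 mm, 70 mm above the table; keeper 38 mm wide, 10 mm long, top 82 mm above the table.
- blue_lens: Bystander: blue hand magnifier lying on the deck on the bar's +x side, ring 56 mm across, handle 12 mm wide along its +y, 9 mm thick; origin under the ring's centre, handle end 86 mm from it.
- red_lens: Bystander: red hand magnifier like the blue one, lying on the lid on its -x side.
- beaker: Bystander: clear open beaker standing on the lid, 68 mm across, 85 mm high; origin at the centre of its underside.
- fungus: Bystander: brown dried bracket fungus on the table beyond the case (+x side), 110 mm across, 33 mm high; origin at the centre of its underside.
- shell: Bystander: white half shell like a small bowl on the table beyond the case, 68 mm across, 36 mm high; origin at the centre of its underside.
- glue_stick: Bystander: yellow and orange glue stick standing on the table beyond the case, 29 mm across, 92 mm high; origin at the centre of its underside.
- jar: Bystander: amber specimen jar with green cap standing on the table beyond the case (+x side), 52 mm across, 75 mm high; origin at the centre of its underside.

How it is judged:
On the way, in this order (a step that is already met when the one before it is completed fails the run):
1. the disc's slot is in line with the bar (within 0.2 rad) (angle between the y axis of disc_post and the y axis of case, either way round below 0.2 rad), for 0.2 s.
2. the bar is pushed through the disc, fully home (value of joint bar above 0.116 m and angle between the y axis of disc_post and the y axis of case, either way round below 0.15 rad), for 0.2 s.
At the end, for the whole second after the job is handed in: The bar is home to within 6 mm of its stop, through the slot of the disc (slot within 0.15 rad of the bar), at rest; the case stands level within 20 mm of where it was, and every bystander lies within 30 mm of where it was (all of step 2 and velocity of joint bar below 0.005 m/s and linear speed of case below 0.01 m/s and angle between case's own z axis and vertical below 0.05 rad and distance of case from where it was at the start of the episode below 0.02 m and distance of each of blue_lens, red_lens, beaker, fungus, shell, glue_stick, jar from where it was at the start of the episode below 0.03 m); the robot touches nothing.
It fails at once if the case is picked up, tipped (over 0.08 rad) or shoved (over 20 mm) (distance of case from where it was at the start of the episode above 0.02 m or angle between case's own z axis and vertical above 0.08 rad or height (world z) of case above 0.008 m).
It fails at once if a bystander is carried, lifted or knocked more than 30 mm from its place (distance of any of blue_lens, red_lens, beaker, fungus, shell, glue_stick, jar from where it was at the start of the episode above 0.03 m).
It fails at once if a bystander is lifted off what it lies or stands on (height (world z) of any of blue_lens, red_lens, beaker above 0.075 m or height (world z) of any of fungus, shell, glue_stick, jar above 0.015 m).
It fails at once if the beaker, glue stick or jar is tipped over (angle between any of beaker, glue_stick, jar's own z axis and vertical above 0.5 rad).
It also fails if it takes over 53 s, if anything falls off the work surface, if the arm or the gripper's body presses on something with over 40 N, if the wrist force passes 120 N, or if a joint passes its speed limit or range.

## Robot

A 6-joint arm with a two-finger parallel gripper is mounted at the origin on the work surface. World frame = base frame: x ahead of the robot, y to its left, z up, the work surface at z = 0. Lengths are in m, angles in rad, forces in N, time in s.
With the tool pointing down it reaches from about 0.35 to 0.775 m from the base axis. Payload 7.3 kg.
Tool frame: the origin (TCP) lies between the finger pads; the fingertips stand 17 mm ahead of it and the grasp point (between the pads) lies 2 mm behind it; z points along the fingers, y is the direction in which the jaws open and shut (so a half turn about z gives the same grasp; the last joint's range is limited). The gripper opens to 92 mm and grips with 3 to 60 N. Pads are 19 mm wide; open, the fingers measure 130 mm over their backs; the gripper's body (75 mm by 190 mm) begins 47 mm behind the grasp point.
Start: joints at [-1.302, 0.342, 1.524, -0, 1.275, -0.146], TCP at [0.212, -0.48, 0.244] pointing down, gripper open.
Joint ranges: [-2.53, 2.53], [-0.77, 2.02], [0.04, 2.7], [-1, 4.14], [0.28, 2.66], [-3.11, 3.11]. Speed limits (rad/s): [2.57, 2.57, 3.14, 3.14, 3.14, 3.14].

## Interface

Orientations are given as [roll, pitch, yaw] about the fixed x, y, z axes, in that order (R = Rz(yaw) Ry(pitch) Rx(roll)).
In Python, from cell import sensors, vision, hand_in gives the robot as it stands.
- The arm moves only by the tool step_arm, never from a script. Its argument "series" is a list of rows, each a list of 5 numbers: the opening, from 0 (shut) to 1 (fully open), then the shift along the world's x, y, z each as a share of 25 mm, from -1 to 1, then the turn about the world's z as a share of 0.08 rad, from -1 to 1. A call has 1 to 12 rows; each row shifts and turns the commanded pose from where the row before left it; what a row does not reach is not made up. A row lasts 1/10 s, in which the tool goes at most 50 mm and 8.59 degrees, less where a joint would pass 70% of its speed; a pose out of reach is approached as far as the arm can. A call with a number of a shift or a turn outside -1 to 1 is refused whole. A call with a gripper value outside its range is refused whole. The fingers move at their own pace and stop on an object; "squeeze" is the grip in N (left out, the last holds). Time passes only in rows, so rows that do not move let the fingers close. It gives the time, the measured TCP pose, the force and the opening at its end, in the units of the state.
- sensors.observe(): the state, without advancing time (a new reading comes with each control period).
- vision.read_camera(name): name is "scene" or "side" or "wrist"; returns a dict with "pixels" (420x560x3 uint8, blue, green, red), "range_z" (420x560 float32, m along the optical axis (not along the pixel's ray), 0 where there is no reading), "camera_matrix" (3x3 intrinsics, pixels), "pose" (4x4, takes a point from camera to world coordinates). Camera axes: x right, y down, z forward; pixel columns grow to the right and rows downward; lengths in m; the calibration is good to about 2 mm. A picture is of the moment at which its call begins.
- hand_in(): hands the job in, once; it reports no verdict.
The state is a dict: "time": time; "qpos": joint angles; "qvel": joint speeds; "joint_efforts": joint torques, N m; "tool_pos": TCP position; "tool_rot": TCP orientation; "contact_force": force on the tool from outside, world axes, zero at the start; "torque": the same for the moment, N m; "opening": finger opening in m.
Only numpy, scipy, OpenCV 4.12 (cv2) and the standard library are available. Lean on these libraries where they do the work, as an engineer would, in place of code of your own. Each camera call takes 0.05 s, during which the arm holds its last target.

## Working session

There is one attempt and no reset: what is moved stays moved. The work goes in short steps, Python scripts to look and compute and a tool call to move; the robot and the scene stay as the last step left them, time stands still between calls to the robot, and variables do not carry over. Pictures are saved under pics/ and viewed, and the job is handed in when it is done.

Besides the shell and the picture viewer there is one more tool, called after "Request:" in YAML: its name, and indented under it one key for each argument. step_arm: Moves the arm, as the interface text tells. Its arguments: {"type":"object","properties":{"series":{"type":"array","items":{"type":"array","items":{"type":"number","minimum":-1,"maximum":1}}},"squeeze":{"type":"number"}},"required":["series"]}

```bash
mkdir -p pics
cat > h.py <<'E'
import numpy as np, cv2
from cell import sensors, vision
def grab(n):
    d=vision.read_camera(n); np.savez(f'/tmp/{n}.npz',**{k:np.array(v) for k,v in d.items()}); return d
def load(n): return dict(np.load(f'/tmp/{n}.npz'))
def plane(d,uv,z):
    K=d['camera_matrix'];T=d['pose']
    uv=np.atleast_2d(np.array(uv,float))
    r=np.c_[uv,np.ones(len(uv))]@np.linalg.inv(K).T@T[:3,:3].T
    s=(z-T[2,3])/r[:,2]
    return T[:3,3]+r*s[:,None]
def cloud(d):
    K=d['camera_matrix'];T=d['pose'];Z=d['range_z'];h,w=Z.shape
    u,v=np.meshgrid(np.arange(w),np.arange(h))
    P=np.stack([(u-K[0,2])/K[0,0]*Z,(v-K[1,2])/K[1,1]*Z,Z],-1)
    return P@T[:3,:3].T+T[:3,3]
E
python3 - <<'E'
from h import *
for n in ['scene','side','wrist']:
    d=grab(n); cv2.imwrite(f'pics/{n}0.png',d['pixels']); print(n,d['pose'].round(3).tolist(),d['camera_matrix'].round(1).tolist())
print(sensors.observe())
E
```

```text
scene [[0.016, 0.572, -0.82, 1.547], [1.0, -0.003, 0.017, 0.037], [0.008, -0.82, -0.572, 0.755], [0.0, 0.0, 0.0, 1.0]] [[516.9, 0.0, 287.0], [0.0, 516.9, 215.1], [0.0, 0.0, 1.0]]
side [[-0.994, -0.06, 0.088, 0.508], [-0.106, 0.596, -0.796, 0.753], [-0.005, -0.801, -0.599, 0.611], [0.0, 0.0, 0.0, 1.0]] [[380.8, 0.0, 281.8], [0.0, 380.8, 204.3], [0.0, 0.0, 1.0]]
wrist [[0.403, -0.873, -0.274, 0.286], [-0.915, -0.385, -0.12, -0.447], [-0.001, 0.299, -0.954, 0.383], [0.0, 0.0, 0.0, 1.0]] [[348.2, 0.0, 280.3], [0.0, 348.2, 208.5], [0.0, 0.0, 1.0]]
{'time': 0.15, 'qpos': array([-1.30197128e+00,  3.42563858e-01,  1.52475394e+00,  3.24598321e-05,
        1.27537459e+00, -1.46008254e-01]), 'qvel': array([-6.34315751e-04, -2.66883309e-03, -3.88758123e-03, -6.93073760e-05,
        2.36626354e-03, -7.01865812e-04]), 'joint_efforts': array([ 1.99806324e-03, -4.31467295e+01, -2.44354373e+01,  7.16898730e-02,
        5.37582894e-02, -9.74898762e-05]), 'tool_pos': array([ 0.21155058, -0.4802095 ,  0.24321922]), 'tool_rot': array([-3.14050914e+00, -1.90712619e-04,  4.14823725e-01]), 'contact_force': array([-0.1206776 , -0.26361905,  0.03612901]), 'torque': array([ 0.01262536,  0.01441214, -0.0752531 ]), 'opening': 0.0917537603433894}
```

View pics/scene0.png

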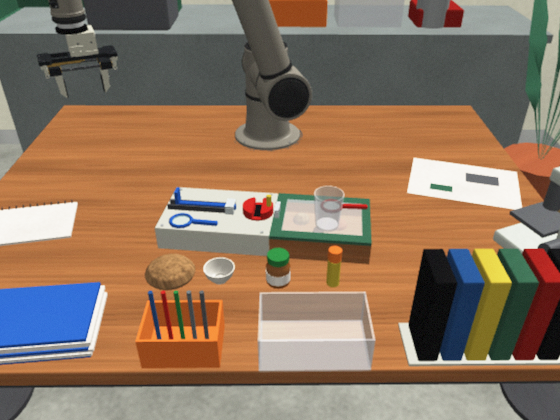

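View pics/side0.png

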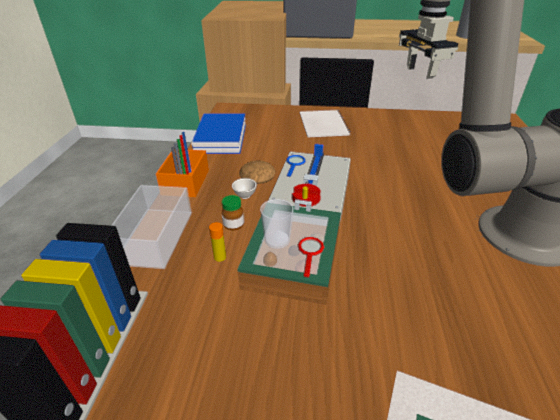

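View pics/wrist0.png

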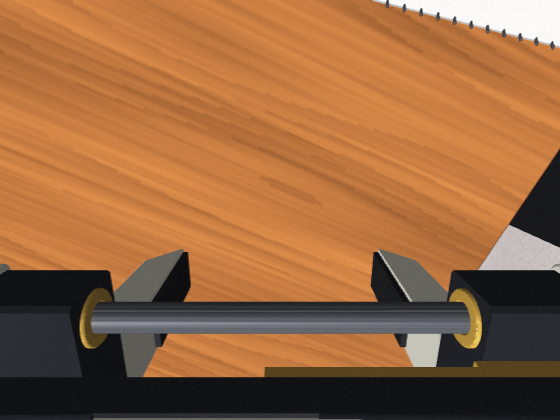

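The scene view shows the case with its +y roughly along world +y. The tab is near pixel (177,192), the disc near (258,208), the yellow post near (267,200), and the beaker on the lid near (328,207). Next I'll measure these.

Run:
```python
from h import *
for n,box in [('scene',(150,180,385,270)),('side',(235,140,360,300))]:
    d=load(n);x0,y0,x1,y1=box
    im=d['pixels'];P=cloud(d);hsv=cv2.cvtColor(im,cv2.COLOR_BGR2HSV)
    H,S,V=[hsv[...,i].astype(int) for i in range(3)]
    roi=np.zeros(H.shape,bool);roi[y0:y1,x0:x1]=1
    masks=dict(red=((H<6)|(H>174))&(S>170)&(V>90),yellow=(H>18)&(H<35)&(S>150)&(V>90),blue=(H>100)&(H<125)&(S>150)&(V>60),green=(H>65)&(H<95)&(S>80),
      white=(S<40)&(V>150))
    for k,m in masks.items():
        m=m&roi
        nc,lab,st,c=cv2.connectedComponentsWithStats(m.astype(np.uint8))
        for i in range(1,nc):
            if st[i,4]<12: continue
            q=P[lab==i]; print(n,k,st[i].tolist(),c[i].round(1),'med',np.median(q,0).round(4),'min',np.percentile(q,2,axis=0).round(3),'max',np.percentile(q,98,axis=0).round(3))
    c=im[y0:y1,x0:x1]; f=min(800/c.shape[1],600/c.shape[0]); cv2.imwrite(f'pics/{n}z.png',cv2.resize(c,None,fx=f,fy=f,interpolation=cv2.INTER_CUBIC)); print(f)
```

```text
scene red [243, 198, 30, 22, 415] [256.5 209.3] med [ 0.5505 -0.0195  0.077 ] min [ 0.506 -0.043  0.062] max [0.572 0.021 0.081]
scene red [343, 204, 24, 4, 79] [353.8 205.8] med [0.5223 0.2159 0.0669] min [0.514 0.192 0.063] max [0.528 0.246 0.069]
scene yellow [267, 195, 4, 11, 44] [268.5 200. ] med [0.5433 0.0142 0.0973] min [0.521 0.011 0.079] max [0.547 0.018 0.107]
scene yellow [327, 261, 14, 9, 88] [333.4 265.9] med [0.7308 0.1498 0.0556] min [0.659 0.139 0.   ] max [0.735 0.175 0.066]
scene blue [175, 188, 50, 19, 237] [194.3 201.1] med [ 0.5202 -0.1687  0.0746] min [ 0.504 -0.206  0.071] max [ 0.531 -0.094  0.107]
scene blue [170, 214, 47, 14, 196] [192.2 221.3] med [ 0.5862 -0.1628  0.0663] min [ 0.552 -0.211  0.063] max [ 0.601 -0.107  0.07 ]
scene green [270, 194, 101, 51, 1499] [320.3 225.5] med [0.6204 0.1211 0.0585] min [0.462 0.023 0.055] max [0.654 0.251 0.062]
scene green [268, 249, 20, 17, 231] [277.5 257. ] med [0.7208 0.036  0.0734] min [0.696 0.015 0.064] max [0.737 0.055 0.076]
scene white [155, 187, 126, 49, 2878] [221.5 212.6] med [ 0.5485 -0.0915  0.0586] mi
[... 1925 characters left out ...]
 [ 0.7071 -0.1087  0.0254] min [ 0.675 -0.121  0.008] max [ 0.731 -0.058  0.037]
side white [235, 216, 9, 12, 66] [238.8 221.9] med [0.6904 0.0526 0.0225] min [0.684 0.036 0.011] max [0.699 0.06  0.033]
side white [288, 231, 21, 40, 200] [296.6 253.6] med [0.5406 0.1866 0.0601] min [0.523 0.124 0.058] max [0.558 0.231 0.062]
side white [309, 231, 16, 10, 66] [317.5 235.1] med [0.4985 0.124  0.0601] min [0.486 0.113 0.059] max [0.515 0.139 0.062]
side white [302, 240, 18, 12, 164] [310.4 245.7] med [0.513  0.1648 0.0656] min [0.497 0.148 0.064] max [0.53  0.181 0.067]
side white [313, 254, 8, 10, 20] [315.  257.7] med [0.5032 0.1924 0.0601] min [0.493 0.182 0.059] max [0.507 0.208 0.062]
3.75
```

View pics/scenez.png

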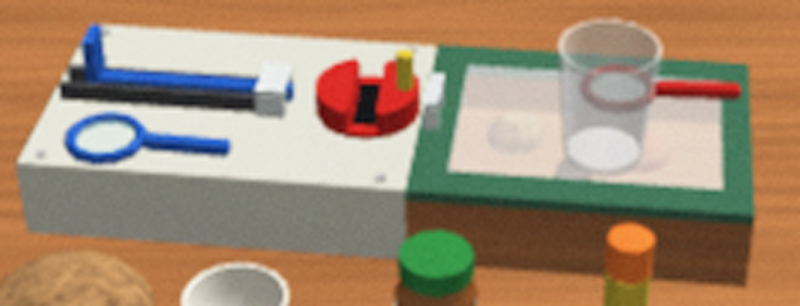

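View pics/sidez.png

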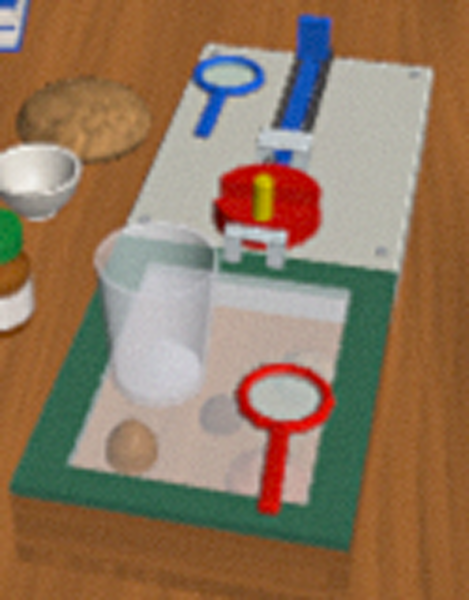

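Run:
```python
from h import *
from scipy.optimize import least_squares
for n in ['scene','side']:
    d=load(n);im=d['pixels'];P=cloud(d);hsv=cv2.cvtColor(im,cv2.COLOR_BGR2HSV)
    H,S,V=[hsv[...,i].astype(int) for i in range(3)]
    X,Y,Z=P[...,0],P[...,1],P[...,2]
    reg=(X>.4)&(X<.68)&(Y>-.3)&(Y<.32)
    m=reg&(Z>.054)&(Z<.065)
    m=cv2.morphologyEx(m.astype(np.uint8),cv2.MORPH_OPEN,np.ones((3,3)))>0
    r=cv2.minAreaRect(P[m][:,:2].astype(np.float32)); print(n,'rect',r)
    m=reg&(Z>.076)&(Z<.084)&((H<6)|(H>174))&(S>150)
    q=P[m][:,:2]; hull=cv2.convexHull(q.astype(np.float32))[:,0]
    f=least_squares(lambda p:np.hypot(*(hull-p).T)-.036,q.mean(0),loss='soft_l1',f_scale=.001);print(n,'disc',f.x,len(q),cv2.minEnclosingCircle(q.astype(np.float32)))
    m=reg&(Z>.083)&(Z<.112)&(H>15)&(H<38)&(S>120)&(abs(X-.54)<.05)&(abs(Y)<.05)
    print('post',P[m].mean(0),m.sum(),P[m].min(0),P[m].max(0))
    v,u=np.nonzero(m); t=v<v.min()+3
    print(' post top ray', plane(d,[u[t].mean(),v.min()],.108))
    m=reg&(Z>.083)&(Z<.112)&(H>100)&(H<125)&(S>120)
    print('tab',P[m].mean(0),m.sum(),P[m].min(0),P[m].max(0))
    m=reg&(Z>.064)&(Z<.079)&(H>100)&(H<125)&(S>120)&(X<.548)
    q=P[m][:,:2]; print('bar line',cv2.fitLine(q.astype(np.float32),cv2.DIST_HUBER,0,.01,.01).ravel(),q.min(0),q.max(0))
```

```text
scene rect ((0.539208173751831, 0.006667077541351318), (0.4896842837333679, 0.1890508085489273), 83.03355407714844)
scene disc [ 0.53746709 -0.01247673] 241 ((0.5375070571899414, -0.01099287811666727), 0.03840475156903267)
post [0.54247668 0.01410347 0.09715789] 42 [0.53003449 0.01055087 0.08368431] [0.54722323 0.01777761 0.10766087]
 post top ray [[0.53787131 0.01397151 0.108     ]]
tab [ 0.51745244 -0.20190618  0.09742564] 57 [ 0.49999762 -0.20656956  0.08320703] [ 0.52866884 -0.19821823  0.10963522]
bar line [ 0.12232603  0.99249     0.522349   -0.1377051 ] [ 0.49854758 -0.2074109 ] [ 0.53581256 -0.06492166]
side rect ((0.5360766649246216, 0.00782063603401184), (0.49442461133003235, 0.18074607849121094), 83.0417709350586)
side disc [ 0.53240184 -0.01104591] 234 ((0.5321789383888245, -0.011302934028208256), 0.03711395338177681)
post [0.53498703 0.01769125 0.09892467] 43 [0.52968172 0.00919269 0.08378722] [0.53944361 0.02180934 0.10939749]
 post top ray [[0.53539395 0.01110686 0.108     ]]
tab [ 0.5089389  -0.19924847  0.09700739] 73 [ 0.49824314 -0.2054872   0.08336787] [ 0.51912054 -0.19504243  0.10964441]
bar line [ 0.1026981   0.9947126   0.51774365 -0.12753473] [ 0.49761617 -0.21359534] [ 0.54770537 -0.06366704]
```

```bash
cat >> h.py <<'E'
O=np.array([.535,-.012]);yaw=-.1215
C=np.array([[np.cos(yaw),-np.sin(yaw)],[np.sin(yaw),np.cos(yaw)]])
toc=lambda p:(np.asarray(p)[...,:2]-O)@C
tow=lambda p:O+C@np.array(p)
E
python3 - <<'E'
from h import *
d=load('scene');e=load('side')
# beaker base by rays at z=.06
print('beaker base',toc(plane(d,[603/3.404+150,150/3.404+180],.06)),toc(plane(e,[155/3.75+235,372/3.75+140],.06)))
print('rim',toc(plane(d,[610/3.404+150,45/3.404+180],.145)),toc(plane(e,[157/3.75+235,250/3.75+140],.145)))
print('post',toc([[.5379,.014],[.5354,.0111],[.5387,.0159]]))
print('tab',toc([[.5174,-.2019],[.509,-.1992],[.513,-.205]]))
print('bar line',toc([[.522349,-.1377],[.51774,-.1275]]))
print('tool targets: post',tow([0,.026]),' end+x',tow([.026,0]),'tab pre',tow([0,-.24]), 'tabfinal',tow([0,-.084]))
E
```

```text
beaker base [[0.03216559 0.16606816]] [[0.03260141 0.16320204]]
rim [[0.0339508  0.16624137]] [[0.03135881 0.15898742]]
post [[-0.00027261  0.02615981]
 [-0.0024027   0.02297819]
 [ 0.00029121  0.02814276]]
tab [[ 0.00554587 -0.19063319]
 [-0.00311945 -0.18897119]
 [ 0.00155403 -0.19424362]]
bar line [[ 0.00267727 -0.12630665]
 [-0.00313401 -0.11674046]]
tool targets: post [0.53815123 0.01380833]  end+x [ 0.56080833 -0.01515123] tab pre [ 0.50591169 -0.25023071] tabfinal [ 0.52481909 -0.09538075]
```

Request:
step_arm:
  series:
    - [0.43,0.65,0.98,0,0.65]
    - [0.43,0.65,0.98,0,0.65]
    - [0.43,0.65,0.98,0,0.65]
    - [0.43,0.65,0.98,0,0.65]
    - [0.43,0.65,0.98,0,0.65]
    - [0.43,0.65,0.98,0,0.65]
    - [0.43,0.65,0.98,0,0.65]
    - [0.43,0.65,0.98,0,0.65]
    - [0.43,0.65,0.98,0,0.65]
    - [0.43,0.65,0.98,0,0.65]
  squeeze: 10

```text
time: 1.15
tool_pos: [0.3745, -0.2343, 0.2436]
tool_rot: [-3.141, -0.0, 0.937]
contact_force: [0.5, -0.2, 1.2]
opening: 0.0394
```

Request:
step_arm:
  series:
    - [0.43,0.65,0.98,0,0.65]
    - [0.43,0.65,0.98,0,0.65]
    - [0.43,0.65,0.98,0,0.65]
    - [0.43,0.65,0.98,0,0.65]
    - [0.43,0.65,0.98,0,0.65]
    - [0.43,0.65,0.98,0,0.65]
    - [0.43,0.65,0.98,0,0.65]
    - [0.43,0.65,0.98,0,0.65]
    - [0.43,0.65,0.98,0,0.65]
    - [0.43,0.65,0.98,0,0.65]
    - [0.43,0,0,0,0]
    - [0.43,0,0,0,0]

```text
time: 2.35
tool_pos: [0.5363, 0.0098, 0.2432]
tool_rot: [-3.14, 0.0, 1.456]
contact_force: [-0.7, 0.2, 0.1]
opening: 0.0395
```

Run:
```python
from h import *
d=grab('wrist'); im=d['pixels'].copy()
T=d['pose'];K=d['camera_matrix']
for p in [tow([0,.026]).tolist()+[.108],tow([0,0]).tolist()+[.08],tow([0,-.18]).tolist()+[.0755]]:
    c=np.linalg.inv(T)@np.r_[p,1]; u=K@c[:3]/c[2]; print(u); cv2.drawMarker(im,(int(u[0]),int(u[1])),(255,0,255),0,12)
cv2.imwrite('pics/w1.png',im)
hsv=cv2.cvtColor(d['pixels'],cv2.COLOR_BGR2HSV);P=cloud(d)
H,S,V=[hsv[...,i].astype(int) for i in range(3)]
m=(P[...,2]>.1)&(P[...,2]<.115)&(H>18)&(H<38)&(S>120)
print('post',P[m].mean(0),m.sum(),toc(P[m].mean(0)))
m=(P[...,2]>.075)&(P[...,2]<.084)&((H<6)|(H>174))&(S>150)
print('disc',cv2.minEnclosingCircle(P[m][:,:2].astype(np.float32)),m.sum())
```

```text
[281.55445187 198.97843173   1.        ]
[281.23167001 217.83198224   1.        ]
[279.98767798 373.09515854   1.        ]
post [0.537454   0.01520253 0.10596388] 167 [-0.00086107  0.02729942]
disc ((0.5347509384155273, -0.011520696803927422), 0.03633078187704086) 2900
```

View pics/w1.png

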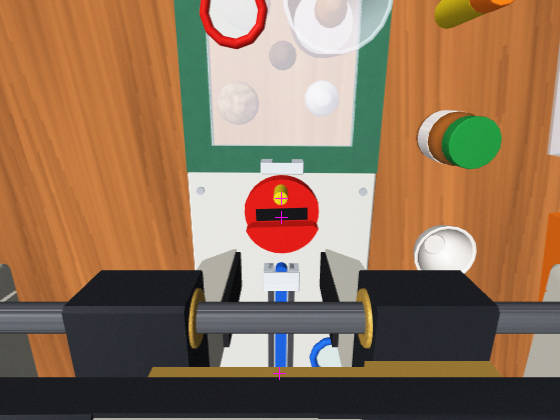

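The wrist view shows the slot crosswise and the post at (281,197), right on the projected marker. The disc is therefore at about 1.6 rad. Next I'll descend around the post.

Request:
step_arm:
  series:
    - [0.43,0.05,0.17,-0.9,0]
    - [0.43,0,0,-0.9,0]
    - [0.43,0,0,-0.9,0]
    - [0.43,0,0,-0.9,0]
    - [0.43,0,0,-0.9,0]
    - [0.43,0,0,-0.6,0]
    - [0.43,0,0,-0.4,0]
    - [0.43,0,0,0,0]
    - [0.1,0,0,0,0]
    - [0.1,0,0,0,0]
    - [0.1,0,0,0,0]
    - [0.1,0,0,0,0]
  squeeze: 10

```text
time: 3.6
tool_pos: [0.5379, 0.0139, 0.1068]
tool_rot: [3.141, -0.0, 1.455]
contact_force: [-2.3, 0.6, 1.8]
opening: 0.0125
```

Request:
step_arm:
  series:
    - [0.1,0.162,-0.032,0,0]
    - [0.1,0.153,-0.056,0,0]
    - [0.1,0.144,-0.08,0,0]
    - [0.1,0.13,-0.102,0,0]
    - [0.1,0.111,-0.12,0,0]
    - [0.1,0,0,0,0]

```text
time: 4.2
tool_pos: [0.5546, 0.0046, 0.1061]
tool_rot: [-3.139, -0.001, 1.455]
contact_force: [-3.7, 3.3, 2.0]
opening: 0.0112
```

Request:
step_arm:
  series:
    - [0.1,0.092,-0.137,0,0]
    - [0.1,0.069,-0.15,0,0]
    - [0.1,0.044,-0.157,0,0]
    - [0.1,0.019,-0.164,0,0]
    - [0.1,-0.007,-0.163,0,0]
    - [0.1,0,0,0,0]
    - [0.1,0,0,0,0]

```text
time: 4.9
tool_pos: [0.5603, -0.0147, 0.106]
tool_rot: [-3.14, -0.001, 1.455]
contact_force: [-2.8, 4.6, -0.7]
opening: 0.0114
```

Run:
```python
from h import *
print(sensors.observe()['contact_force'])
d=grab('wrist'); cv2.imwrite('pics/w2.png',d['pixels'])
```

```text
[-2.77865514  4.58169109 -0.6824912 ]
```

View pics/w2.png

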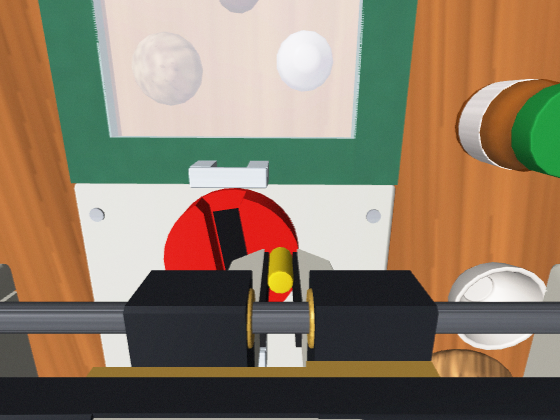

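The post (281,270) slipped towards the front edge of the pads, and the slot at (230,232) still leans about 0.2 rad. I'll measure the post's position.

```bash
cat > m.py <<'E'
from h import *
import sys
d=grab('wrist'); cv2.imwrite(sys.argv[1],d['pixels'])
hsv=cv2.cvtColor(d['pixels'],cv2.COLOR_BGR2HSV);P=cloud(d)
H,S,V=[hsv[...,i].astype(int) for i in range(3)]
m=(P[...,2]>.104)&(P[...,2]<.115)&(H>18)&(H<38)&(S>120)&(np.hypot(P[...,0]-O[0],P[...,1]-O[1])<.05)
p=P[m].mean(0) if m.any() else None
if p is not None: c=toc(p); print('post',p,m.sum(),c,'ang',np.arctan2(c[1],c[0]),'r',np.hypot(*c))
m=(P[...,2]>.055)&(P[...,2]<.079)&(V<60)&(np.hypot(P[...,0]-O[0],P[...,1]-O[1])<.034)
q=toc(P[m]); l=cv2.fitLine(q.astype(np.float32),cv2.DIST_HUBER,0,.01,.01).ravel(); print('slot',len(q),l,'lean',np.arctan2(-l[0]*np.sign(l[1]),abs(l[1])))
E
python3 m.py pics/w3.png
```

```text
post [ 0.56103086 -0.00973116  0.10651248] 517 [0.02556397 0.00540708] ang 0.20843973953419734 r 0.02612954609943586
slot 1239 [ 0.09905752 -0.9950817  -0.0026201   0.00981106] lean 0.099220246
```

Request:
step_arm:
  series:
    - [0.3,0,0,0,0]
    - [0.3,0,0,0,0]
    - [0.3,0.02,0.2,0,0]
    - [0.3,0,0,0,0]
    - [0.08,0,0,0,0]
    - [0.08,0,0,0,0]
    - [0.08,0,0,0,0]
    - [0.08,0,-0.1,0,0]
    - [0.08,-0.01,-0.1,0,0]
    - [0.08,-0.01,-0.1,0,0]
    - [0.08,0,0,0,0]
  squeeze: 25

```text
time: 6.1
tool_pos: [0.5604, -0.0164, 0.1062]
tool_rot: [-3.141, -0.003, 1.454]
contact_force: [-1.0, 6.7, 2.7]
opening: 0.0111
```

```bash
python3 m.py pics/w4.png
```

```text
post [ 0.56063494 -0.01473566  0.10649418] 505 [0.02577753 0.00039149] ang 0.015186214934355928 r 0.025780498100820212
slot 1474 [ 1.5602909e-01  9.8775244e-01 -5.0060597e-04  1.1795209e-02] lean -0.15666924
```

Request:
step_arm:
  series:
    - [0.3,0,0,0,0]
    - [0.3,0,0,0,0]
    - [0.3,0,0,0.4,0]
    - [0.3,0,0,0.9,0]
    - [0.3,0,0,0.9,0]
    - [0.3,0,-0.9,0.6,0]
    - [0,-0.2,-0.98,0,0]
    - [0,-0.3,-0.98,0,0]
    - [0,-0.3,-0.98,0,0]
    - [0,-0.3,-0.98,0,0]
    - [0,0,0,0,0]

```text
time: 7.25
tool_pos: [0.5328, -0.1412, 0.1771]
tool_rot: [3.141, 0.001, 1.452]
contact_force: [0.4, 0.1, 1.3]
opening: 0.0009
```

```bash
python3 m.py pics/w5.png
```

```text
post [ 0.56050335 -0.01622906  0.10654466] 405 [ 0.0258279  -0.00110684] ang -0.04282825773561503 r 0.02585160849722363
slot 1497 [ 4.1267075e-02  9.9914813e-01 -2.3355747e-04 -4.1235019e-03] lean -0.041278798
```

View pics/w5.png

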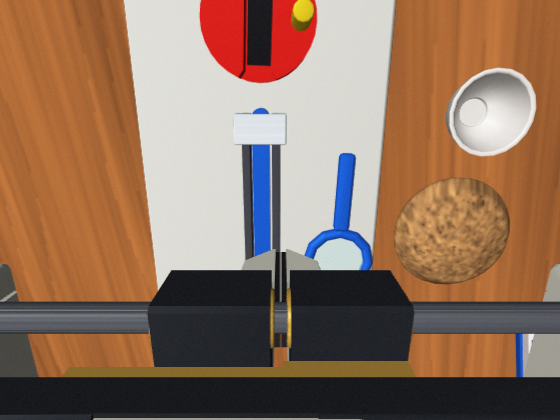

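The slot at (259,30) is in line with the bar, with about -0.04 rad left. The nose at (261,112) is still clear of the disc. Next I'll go behind the tab.

Request:
step_arm:
  series:
    - [0,-0.21,-0.83,0,0]
    - [0,-0.21,-0.83,0,0]
    - [0,-0.21,-0.83,0,0]
    - [0,-0.21,-0.83,0,0]
    - [0,-0.21,-0.84,0,0]
    - [0,0,0,-0.8,0]
    - [0,0,0,-0.9,0]
    - [0,0,0,-0.9,0]
    - [0,0,0,-0.48,0]
    - [0,0,0,0,0]

```text
time: 8.3
tool_pos: [0.5066, -0.2412, 0.098]
tool_rot: [-3.139, -0.001, 1.456]
contact_force: [0.2, 0.7, -0.0]
opening: 0.0007
```

Run:
```python
from h import *
print(toc(sensors.observe()['tool_pos']))
d=grab('side'); c=d['pixels'][100:260,230:400]; cv2.imwrite('pics/s6.png',cv2.resize(c,None,fx=3.5,fy=3.5,interpolation=2))
```

```text
[-0.00036708 -0.230936  ]
```

View pics/s6.png

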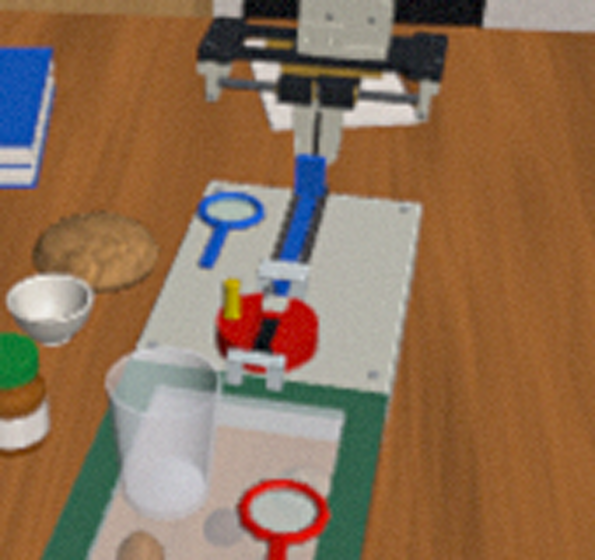

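Request:
step_arm:
  series:
    - [0,0.03,0.24,0,0]
    - [0,0.03,0.24,0,0]
    - [0,0.03,0.24,0,0]
    - [0,0.03,0.24,0,0]
    - [0,0.03,0.24,0,0]
    - [0,0.03,0.24,0,0]
    - [0,0.03,0.24,0,0]
    - [0,0.03,0.24,0,0]
    - [0,0.03,0.24,0,0]
    - [0,0,0,0,0]

```text
time: 9.35
tool_pos: [0.5138, -0.1872, 0.0991]
tool_rot: [-3.141, -0.001, 1.455]
contact_force: [-0.1, 0.4, -0.4]
opening: 0.0004
```

```bash
python3 m.py pics/w7.png; python3 -c "
from h import *
print(toc(sensors.observe()['tool_pos']))"
```

```text
[ 1.95157735e-05 -1.76727880e-01]Traceback (most recent call last):
  File "m.py", line 10, in <module>
    q=toc(P[m]); l=cv2.fitLine(q.astype(np.float32),cv2.DIST_HUBER,0,.01,.01).ravel(); print('slot',len(q),l,'lean',np.arctan2(-l[0]*np.sign(l[1]),abs(l[1])))
                   ~~~~~~~~~~~^^^^^^^^^^^^^^^^^^^^^^^^^^^^^^^^^^^^^^^^^^^^^^^
cv2.error: OpenCV(4.12.0) /io/opencv/modules/imgproc/src/linefit.cpp:50: error: (-215:Assertion failed) count > 0 in function 'fitLine2D_wods'
```

View pics/w7.png

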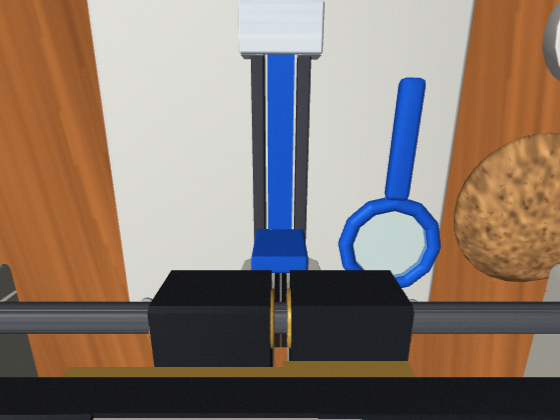

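The tab at (280,250) is right in front of the fingers and centred. I'll keep pushing.

Request:
step_arm:
  series:
    - [0,0.03,0.24,0,0]
    - [0,0.03,0.24,0,0]
    - [0,0.03,0.24,0,0]
    - [0,0.03,0.24,0,0]
    - [0,0.03,0.24,0,0]
    - [0,0.03,0.24,0,0]

```text
time: 10.0
tool_pos: [0.518, -0.1516, 0.099]
tool_rot: [-3.141, -0.0, 1.455]
contact_force: [-0.8, -1.6, -0.9]
opening: 0.0009
```

Request:
step_arm:
  series:
    - [0,0.03,0.24,0,0]
    - [0,0.03,0.24,0,0]
    - [0,0.03,0.24,0,0]
    - [0,0.03,0.24,0,0]
    - [0,0,0,0,0]

```text
time: 10.5
tool_pos: [0.5216, -0.1273, 0.0994]
tool_rot: [3.141, -0.001, 1.455]
contact_force: [0.1, 0.1, -0.6]
opening: 0.0005
```

Run:
```python
from h import *
print(toc(sensors.observe()['tool_pos']))
d=grab('side'); c=d['pixels'][100:260,230:400]; cv2.imwrite('pics/s8.png',cv2.resize(c,None,fx=3.5,fy=3.5,interpolation=2))
```

```text
[ 0.00065885 -0.11606802]
```

View pics/s8.png

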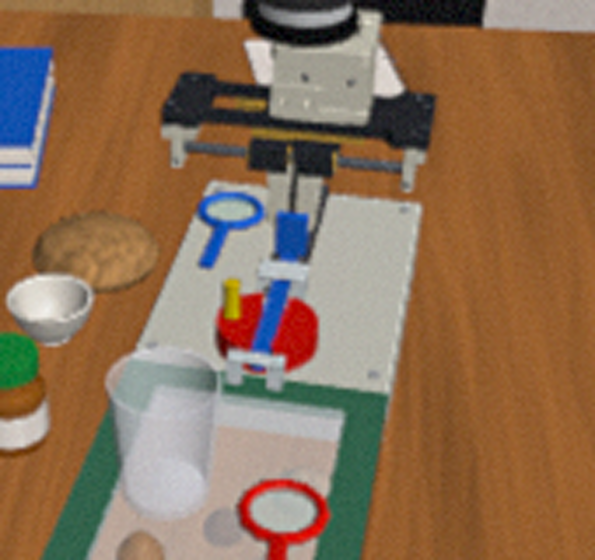

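The bar is through the disc and its nose (258,365) is entering the keeper. I'll push the last ~22 mm slowly, watching the force.

Request:
step_arm:
  series:
    - [0,0.015,0.16,0,0]
    - [0,0.015,0.16,0,0]
    - [0,0.015,0.16,0,0]
    - [0,0.015,0.16,0,0]
    - [0,0,0,0,0]

```text
time: 11.05
tool_pos: [0.5228, -0.1116, 0.0993]
tool_rot: [-3.142, -0.0, 1.455]
contact_force: [-0.3, -0.5, 0.4]
opening: 0.0007
```

Request:
step_arm:
  series:
    - [0,0.01,0.08,0,0]
    - [0,0.01,0.08,0,0]
    - [0,0,0,0,0]

```text
time: 11.35
tool_pos: [0.5231, -0.108, 0.0992]
tool_rot: [-3.141, -0.0, 1.455]
contact_force: [0.5, -0.1, 1.0]
opening: 0.0005
```

Now at case y about -0.097, with no stop contact yet.

Request:
step_arm:
  series:
    - [0,0.01,0.06,0,0]
    - [0,0.01,0.06,0,0]
    - [0,0,0,0,0]

```text
time: 11.65
tool_pos: [0.5234, -0.1068, 0.0993]
tool_rot: [-3.141, 0.003, 1.455]
contact_force: [-3.0, -9.1, 1.5]
opening: 0.0006
```

Request:
step_arm:
  series:
    - [0,0.005,0.04,0,0]
    - [0,0.005,0.04,0,0]
    - [0,0,0,0,0]

```text
time: 11.95
tool_pos: [0.5234, -0.1067, 0.0993]
tool_rot: [-3.141, 0.005, 1.455]
contact_force: [-5.0, -17.1, 1.2]
opening: 0.0004
```

Run:
```python
from h import *
print(toc(sensors.observe()['tool_pos']))
d=grab('wrist'); cv2.imwrite('pics/w9.png',d['pixels'])
```

```text
[-3.54192406e-05 -9.53904164e-02]
```

View pics/w9.png

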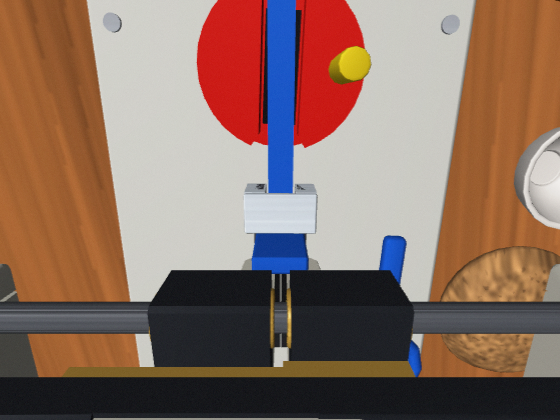

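The tab (280,250) is against the bridge (280,210) and the force has risen to 17 N with no further motion, so the bar is on its stop. I'll back off, rise and check.

Request:
step_arm:
  series:
    - [0,-0.02,-0.2,0,0]
    - [0,-0.1,-0.7,0,0]
    - [0,-0.1,-0.9,0,0]
    - [0,0,0,0.6,0]
    - [0,0,0,0.98,0]
    - [0,0,0,0.98,0]
    - [0,0,0,0.98,0]
    - [0,0,0,0.98,0]
    - [0,-0.9,0,0.5,0]
    - [0,-0.9,0,0,0]
    - [0,-0.5,0,0,0]
    - [0,0,0,0,0]

```text
time: 13.2
tool_pos: [0.4599, -0.1477, 0.2249]
tool_rot: [-3.141, -0.001, 1.454]
contact_force: [0.1, 0.6, -0.7]
opening: 0.0004
```

Run:
```python
from h import *
print(sensors.observe()['contact_force'])
for n in ['scene','side','wrist']:
    d=grab(n);P=cloud(d);hsv=cv2.cvtColor(d['pixels'],cv2.COLOR_BGR2HSV)
    H,S,V=[hsv[...,i].astype(int) for i in range(3)];X,Y,Z=[P[...,i] for i in range(3)]
    reg=(X>.4)&(X<.68)&(Y>-.3)&(Y<.32)
    m=cv2.morphologyEx((reg&(Z>.054)&(Z<.065)).astype(np.uint8),cv2.MORPH_OPEN,np.ones((3,3)))>0
    if n!='wrist': print(n,cv2.minAreaRect(P[m][:,:2].astype(np.float32)))
    m=reg&(Z>.083)&(Z<.112)&(H>100)&(H<125)&(S>120); q=toc(P[m]); 
    if len(q): print(n,'tab',q.mean(0),np.percentile(q,[3,97],axis=0).round(4).tolist())
    m=reg&(Z>.1)&(Z<.112)&(H>18)&(H<38)&(S>120)&(abs(Y)<.05);q=toc(P[m]).mean(0); print('post',q,np.arctan2(q[1],q[0]))
    im=d['pixels']
    if n=='scene': im=cv2.resize(im[170:300,140:400],None,fx=3,fy=3,interpolation=2)
    cv2.imwrite(f'pics/{n}10.png',im)
```

```text
[ 0.05379967  0.58572853 -0.69589749]
scene ((0.5397348999977112, 0.00656871497631073), (0.49045005440711975, 0.1874929964542389), 83.21318817138672)
scene tab [ 0.00641983 -0.07862108] [[-0.0079, -0.0817], [0.0158, -0.0766]]
post [ 0.03085207 -0.00129061] -0.04180796130090765
side ((0.5362333059310913, 0.009669184684753418), (0.4905315637588501, 0.18050561845302582), 83.085205078125)
side tab [-0.00312443 -0.07694886] [[-0.0136, -0.0824], [0.0069, -0.0748]]
post [0.02370406 0.00234118] 0.09844763582551914
wrist tab [-0.00164496 -0.07922579] [[-0.0118, -0.0834], [0.0104, -0.0757]]
post [ 0.0247686 -0.0026869] -0.10805736218394099
```

View pics/scene10.png

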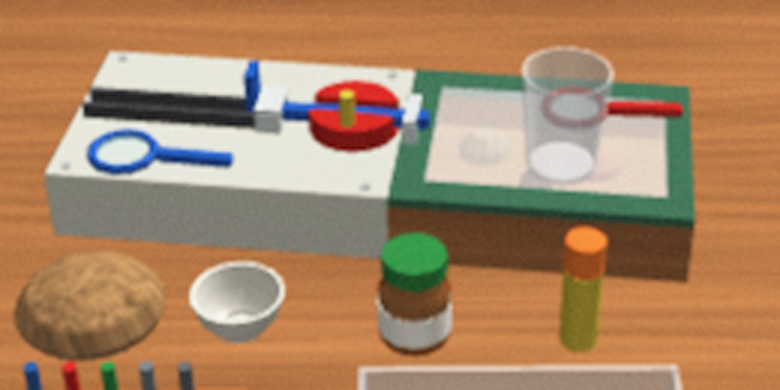

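View pics/wrist10.png

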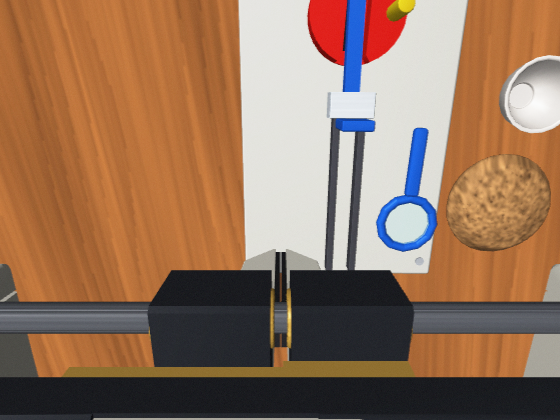

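The scene view shows the nose sticking out past the keeper (424,118), the tab (252,85) against the bridge, and every bystander where it was. The robot is clear, so I'll hand in.

```bash
python3 -c "
from cell import hand_in
print(hand_in())"
```

```text
the job is handed in; nothing more can be done
None
```

The case is locked and the job is handed in, at about 13.4 s on the clock; hand-in reports no verdict.

I gripped the yellow post and turned the disc from about 1.6 rad to about -0.04 rad. The post slipped in the pads partway, at about 0.2 rad, so I regripped at 25 N to finish. With closed fingertips I then pushed the tab until the force rose to about 17 N with no further motion.

**Last checks**
- **Bar:** the tab's rear face reads at case y about -0.082 to -0.083 m (-0.084 m is fully home). The nose shows past the keeper.
- **Case:** its centre reads within about 2 mm of where it was in both the scene and side views.
- **Bystanders:** by eye, all seven are where they were; I did not measure them again.
- **Robot:** it was clear of everything, with no contact force.

**Disagreement:** after the push the three cameras gave different disc angles: -0.04 (scene), +0.10 (side) and -0.11 rad (wrist). The side and wrist readings come from only part of the post's surface. All are under 0.15 rad, and the bar through the slot should hold the disc to about 0.08 rad.

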